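Slide a guide bar behind the clamp post into a straightness gauge

ROBOT

A 6-joint arm with a two-finger parallel gripper is mounted at the origin on a cart in front of the work surface, level with it; the furniture and walls round the work are solid. World frame = base frame: x ahead of the robot, y to its left, z up, the work surface at z = 0. Lengths are in mm, angles in rad, forces in N, time in s.
With the tool pointing down it reaches from about 350 to 875 mm from the base axis. Payload 4.2 kg.
Tool frame: the origin (TCP) lies midway between the tips of the shut fingers; the grasp point (between the pads) lies 19 mm behind it; z points along the fingers, y is the direction in which the jaws open and shut (so a half turn about z gives the same grasp; the last joint's range is limited). The gripper opens to 85 mm and grips with 20 to 120 N. Pads are 22 mm wide; open, the fingers measure 114 mm over their backs; the gripper's body (76 mm by 85 mm) begins 54 mm behind the grasp point. The pads swing forward as they close: fully open they stand 13 mm farther back than shut.
Start: joints at [1.51, 0.385, 0.008, 0, -1.194, -0.259], TCP at [196.453, 593.3, 231.312] pointing down, gripper open.
Joint ranges: [-3.14, 3.14], [-1.21, 2.06], [-1.07, 1.41], [-3.16, 2.05], [-2.99, -0.16], [-3.1, 3.1]. Speed limits (rad/s): [2.79, 2.79, 3.14, 3.14, 3.14, 3.14].

INTERFACE

Orientations are given as a unit quaternion [x, y, z, w].
In Python, from bench import arm gives the robot as it stands. The module is installed in compiled form; this text tells all that it offers.
- The arm moves only by the tool drive_tool, never from a script. Its argument "moves" is a list that holds one entry, the list of rows, each a list of 7 numbers: the opening, from 0 (shut) to 1 (fully open), then the shift along the tool's x, y, z in m, then the turn, a rotation vector about the tool's x, y, z in rad. In form: [[[hand, dx, dy, dz, wx, wy, wz], ...]]. A call has 1 to 20 rows; each row shifts and turns the pose as measured when the row begins, along the tool's axes as they then stand; what a row does not reach is not made up. A row lasts 1/10 s, in which the tool goes at most 50 mm and 8.59 degrees, less where a joint would pass 70% of its speed; a pose out of reach is approached as far as the arm can. A call with a gripper value outside its range is refused whole. The fingers move at their own pace and stop on an object; the grip force is fixed at half the most. Time passes only in rows, so rows that do not move let the fingers close. It gives the time, the measured TCP pose, the force and the opening at its end, in the units of the state.
- arm.read_state(): the state, without advancing time (a new reading comes with each control period).
- arm.get_image(name): name is "scene" or "top" or "wrist"; returns (picture, depth): 384x512x3 uint8, red, green, blue; 384x512 float32, mm along the optical axis (not along the pixel's ray), 0 where there is no reading.
- arm.camera_params(name): a dict with "fov_y" (degrees; the focal length in pixels is half the picture's height over the tangent of half this angle, whatever the lens; pixels are square), "cx", "cy" (the principal point, pixels), "world_from_camera" (4x4, takes a point from camera to world coordinates); the wrist camera has in their place "T_tool_cam" (4x4, takes a point from camera to tool coordinates, whose origin is the TCP and whose axes are the flange's). Camera axes: x right, y down, z forward; pixel columns grow to the right and rows downward; lengths in mm; the calibration is good to about 2 mm. A picture is of the moment at which its call begins: read the wrist's pose just before it. camera_params takes no time and is no camera call.
- arm.job_done(): hands the job in, once; it reports no verdict.
The state is a dict: "clock": time; "joints": joint angles; "joint_vel": joint speeds; "joint_efforts": joint torques, N m; "position": TCP position; "ee_rot": TCP orientation; "contact_force": force on the tool from outside, world axes, zero at the start; "wrist_torque": the same for the moment, N m; "gripper_width": finger opening in mm.
Only numpy, scipy, OpenCV 4.12 (cv2) and the standard library are available. Lean on these libraries where they do the work, as an engineer would, in place of code of your own. Each camera call takes 0.05 s, during which the arm holds its last target.

TASK

Load the loose guide bar into the straightness gauge by pushing it over the gauge plate with the fingertips, without gripping or lifting it: angle it so that one end goes in under the strap, behind the clamp post, then swing the other end in. Finish with the bar lying between the two end stops and squarely home against both rail pads, so that it pushes in the dial indicator's plunger, then let go of it. Push gently and leave the weight, the spacer and the other things on the bench where they are.

Things in the scene. Friction and masses are not known exactly. Their poses are not given: they have to be found in the camera images.
- gauge: Straightness gauge, fixed: black granite plate 240 mm (x) by 360 mm (y), 20 mm thick. Origin: centre of the plate's underside; x points from its open front to the steel rail along its back, y left, z up; working surface at z = 20 mm. Rail: face at x = 94 mm, y = -118 to 118 mm, 30 mm above the plate. A dial indicator sits behind its middle, dial facing up.
- home (a point): Where the underside's centre of the guide bar belongs, on the plate's surface: x = 79 mm, y = 0 in the gauge's frame, same axes. The bar's long axis then lies along y and its rear face touches both pads; up to 10 mm to either side along y is fine (the bay is 200 mm long).
- pad_left (a point): Face of the left of two round pads, 12 mm across, on the rail's front: at x = 88 mm, y = 55 mm, 10 mm above the plate.
- pad_right (a point): Face of the right pad: at x = 88 mm, y = -55 mm, 10 mm above the plate.
- stop_left (a point): Middle of the inner face of the left end stop, a steel block 24 mm high at y = 100 to 116 mm, which reaches from the rail forward to x = 68 mm.
- stop_right (a point): The same for the right end stop, at y = -116 to -100 mm.
- guide_bar: Loose workpiece: bright ground guide bar, 18 mm wide (x), 180 mm long (y), 18 mm high, about 0.42 kg, with four counterbored holes along its top. Origin: centre of its underside. Either end or side may go first. It starts on the front part of the plate, within 15 degrees of parallel to the rail, its centre 50 to 82 mm off the middle on the side away from the clamp post.
- clamp_post: Fixed pillar of 14 mm diameter with a knurled knob, 41 mm high. Origin: centre of its foot on the plate, at x = 46 mm and y = +66 or -66 mm in the gauge's frame (screwed into either of two holes; the other has a flush plug, no obstacle). 35 mm lie between pillar and pad faces. A strap from its top runs over the bay (see strap).
- strap (a point): Underside of the clamp strap's screw, its lowest point, 24 mm above the plate and 31 mm from the post towards the rail. The strap is 14 mm wide, reaches 38 mm from the post towards the rail and is fixed: the 18 mm high bar slides beneath it but cannot be put in from above.
- plunger (a joint): Indicator's plunger at the rail's middle, 10 mm above the plate, in m: 0 = free, tip 6 mm in front of the pad faces; grows as it is pushed towards the rail, 0.006 with the bar home on both pads (travel 8 mm). Its spring pushes back with 0.4 to 0.7 N, less than the bar's friction on the plate, so the bar stays where it is left.
- weight: brass test weight with a knob, 28 mm across and 45 mm high, standing on the gauge plate beside one end of the rail; a bystander. Origin: centre of its underside
- spacer: plain steel spacer ring, 32 mm across and 13 mm high, lying on the gauge plate beside the other end of the rail; a bystander. Origin: centre of its underside
- brush: small wooden bench brush, 138 mm long, lying on the bench left of the gauge plate; a bystander. Origin: middle of its underside
- screwdriver: red-handled screwdriver, 188 mm long, lying on the bench to the right of the gauge plate; a bystander. Origin: middle of its underside
- oil: blue oil bottle, 126 mm high, on the bench behind the gauge plate at the left; a bystander. Origin: centre of its underside

How it is judged:
By the outcome, as a careful person would: the job done as asked, in the order asked, and still so for the second after the job is handed in, with the robot touching nothing.
It also fails if it takes over 72 s, if anything falls off the work surface, if the arm or the gripper's body presses on something with over 40 N, if the wrist force passes 120 N, or if a joint passes its speed limit or range.

## Working session

There is one attempt and no reset: what is moved stays moved. The work goes in short steps, Python scripts to look and compute and a tool call to move; the robot and the scene stay as the last step left them, time stands still between calls to the robot, and variables do not carry over. Pictures are saved under pics/ and viewed, and the job is handed in when it is done.

Besides the shell and the picture viewer there is one more tool, called after "Emit:" by a JSON object that holds its "fn" and its "kwargs", one argument or row to a line. drive_tool: Moves the arm, as the interface text tells. Its arguments: {"type":"object","properties":{"moves":{"type":"array","items":{"type":"array","items":{"type":"array","items":{"type":"number"}}}}},"required":["moves"]}

```bash
mkdir -p pics; cat > h.py <<'E'
import numpy as np, cv2
from bench import arm
def params(n):
    p=arm.camera_params(n); f=192/np.tan(np.radians(p['fov_y'])/2); return p,f
def save(name,img,s=1.5):
    cv2.imwrite('pics/'+name+'.png',cv2.resize(img[:,:,::-1],None,fx=s,fy=s))
E
python3 - <<'E'
from h import *
s=arm.read_state(); print(s)
for n in ['scene','top','wrist']:
    p=arm.camera_params(n); print(n,p)
    im,d=arm.get_image(n); save(n+'0',im); np.savez('pics/'+n+'0.npz',im=im,d=d)
E
```

```text
{'clock': 0.0, 'joints': array([ 1.50961057e+00,  3.85529354e-01,  6.64057606e-03, -5.64139536e-04,
       -1.19397018e+00, -2.58615660e-01]), 'joint_vel': array([ 0.00058245, -0.00025395, -0.00170838, -0.00021441,  0.0012441 ,
       -0.00079499]), 'joint_efforts': array([-1.08749988e-03, -3.92288303e+01,  1.88398898e+01,  4.18604761e+00,
       -4.69316772e-03, -5.01479050e-06]), 'position': array([196.25788602, 592.77599566, 230.23409566]), 'ee_rot': array([ 9.87225964e-01, -1.59322828e-01, -1.59254302e-04,  1.05213427e-03]), 'contact_force': array([-0.05126428,  0.10256578,  0.65114076]), 'wrist_torque': array([-0.00888376,  0.05407487, -0.06370214]), 'gripper_width': 85.28813038783194}
scene {'fov_y': 51.30738559708565, 'cx': 256.7847270057063, 'cy': 193.98308327770295, 'world_from_camera': array([[ 5.21927242e-01, -5.11060673e-01,  6.82941390e-01,
        -2.36399079e+02],
       [-8.52965169e-01, -3.06588414e-01,  4.22438120e-01,
        -4.69399793e+02],
       [-6.50959218e-03, -8.03007181e-01, -5.95933798e-01,
         7.65543936e+02],
       [ 0.00000000e+00,  0.00000000e+
[... 238 characters left out ...]
,
       [-9.99626542e-01,  1.64781407e-02,  2.18001852e-02,
         1.04247910e+01],
       [-2.44706965e-02, -1.84665726e-01, -9.82496694e-01,
         9.82772687e+02],
       [ 0.00000000e+00,  0.00000000e+00,  0.00000000e+00,
         1.00000000e+00]])}
wrist {'fov_y': 69.57591858897734, 'cx': 254.3077322357034, 'cy': 193.10856310747823, 'T_tool_cam': array([[ 5.21838324e-04, -9.47385550e-01, -3.20094277e-01,
         8.16827507e+01],
       [ 9.99999612e-01,  2.67163928e-04,  8.39536650e-04,
         4.47382114e-01],
       [-7.09847247e-04, -3.20094591e-01,  9.47385322e-01,
        -1.41680398e+02],
       [ 0.00000000e+00,  0.00000000e+00,  0.00000000e+00,
         1.00000000e+00]])}
```

View pics/scene0.png

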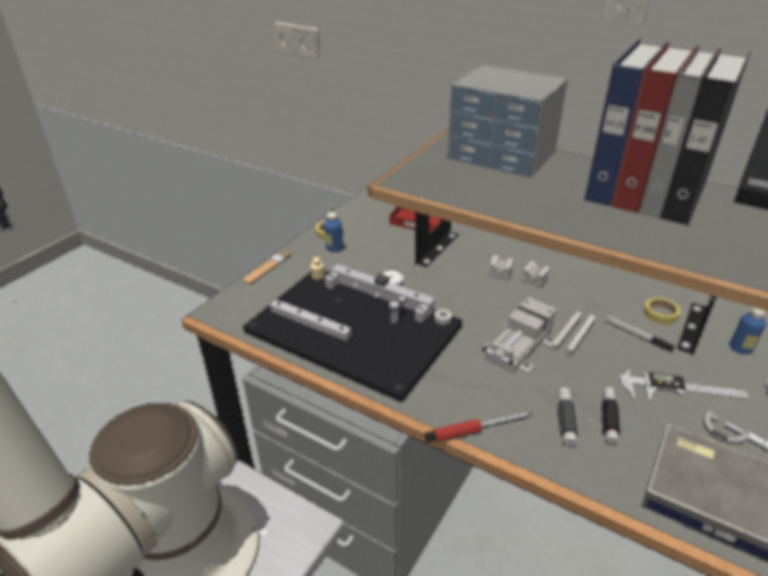

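View pics/top0.png

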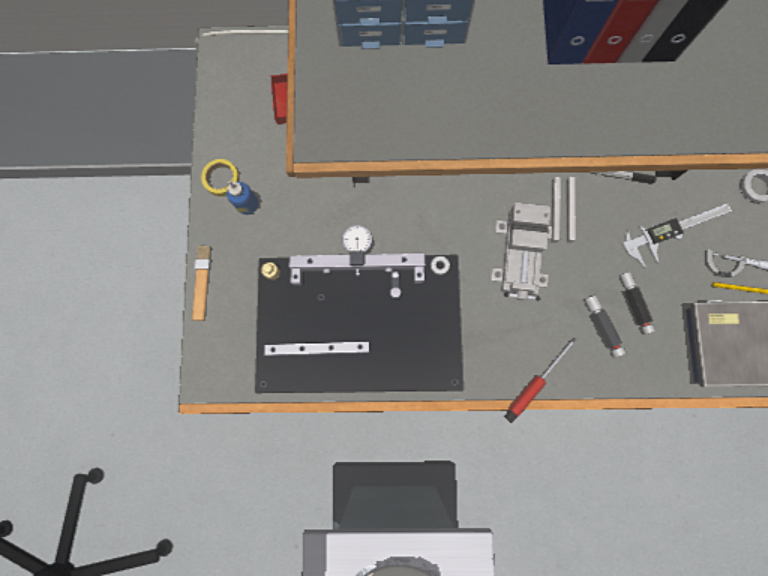

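View pics/wrist0.png

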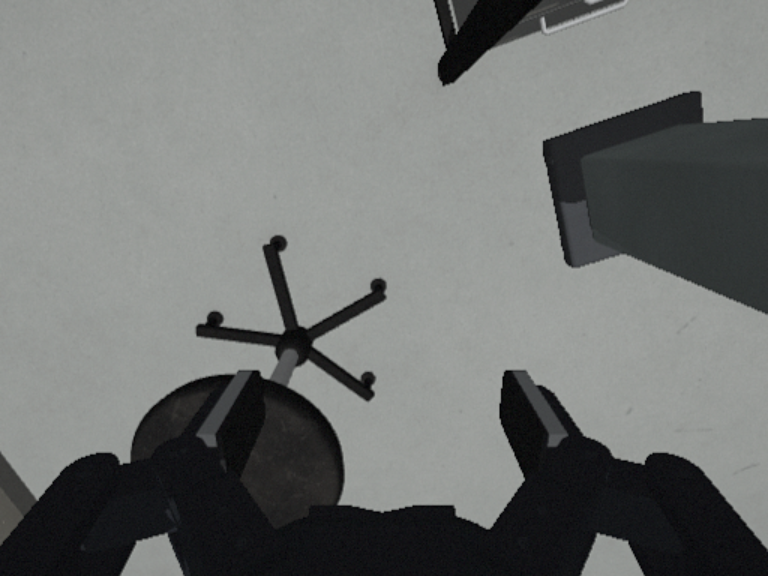

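The top view (1.5x) shows the plate with corners at about (257,256), (459,255), (463,391) and (256,391), the post at (396,292) on the right, and the bar from (265,350) to (369,347) on the left. The weight is at (269,270), the spacer at (440,265), and the dial behind the rail at (357,240). In the scene view the bar runs from (272,305) to (350,330). The wrist camera sees only the floor.

```bash
cat >> h.py <<'E'
def ray(n,u,v,T=None):
    p,f=params(n); M=p['world_from_camera'] if T is None else T
    d=np.array([(u-p['cx'])/f,(v-p['cy'])/f,1.]); return M[:3,3],M[:3,:3]@d
def onz(n,u,v,z,T=None):
    o,d=ray(n,u,v,T); t=(z-o[2])/d[2]; return o+t*d
def depthpt(n,u,v,dep,T=None):
    o,d=ray(n,u,v,T); return o+dep*d
E
python3 - <<'E'
from h import *
D=np.load('pics/top0.npz'); im,d=D['im'],D['d']
g=im.max(2).astype(int)
m=((g<55)).astype(np.uint8); m[:165]=0; m[265:]=0; m[:,:165]=0; m[:,315:]=0
m=cv2.morphologyEx(m,cv2.MORPH_CLOSE,np.ones((5,5)))
cs,_=cv2.findContours(m,0,2); c=max(cs,key=cv2.contourArea)
r=cv2.minAreaRect(c); print(r, cv2.contourArea(c))
for q in cv2.boxPoints(r): print(q,onz('top',*q,20).round(1), depthpt('top',*q,np.median(d[int(q[1])-3:int(q[1])+3,int(q[0])-3:int(q[0])+3])).round(1))
b=((im.min(2)>130)).astype(np.uint8); b[:220]=0;b[245:]=0;b[:,:172]=0;b[:,256:]=0
cs,_=cv2.findContours(b,0,2); c=max(cs,key=cv2.contourArea); r=cv2.minAreaRect(c); print('bar',r,cv2.contourArea(c))
for q in cv2.boxPoints(r): print(q,onz('top',*q,38).round(1))
print('bar depth z',depthpt('top',*r[0],d[int(r[0][1]),int(r[0][0])]))
crop=im[150:270,160:320]; cv2.imwrite('pics/topcrop0.png',cv2.resize(crop[:,:,::-1],None,fx=5,fy=5,interpolation=cv2.INTER_CUBIC))
S=np.load('pics/scene0.npz')['im']; cv2.imwrite('pics/scenecrop0.png',cv2.resize(S[155:270,155:315,::-1],None,fx=5,fy=5,interpolation=cv2.INTER_CUBIC))
E
```

```text
((203.5, 230.5), (5.0, 25.0), 90.0) 5.5
[191. 228.] [468.2 188.9  20. ] [468.  188.6  21.6]
[216. 228.] [467.2 123.   20. ] [467.  122.7  22.2]
[216. 233.] [454.2 122.9  20. ] [452.9 120.6  39.5]
[191. 233.] [455.1 188.7  20. ] [453.8 185.2  38.8]
bar ((210.49221801757812, 231.75831604003906), (6.835153579711914, 69.22205352783203), 88.15238952636719) 404.0
[175.789   229.45842] [463.5 225.   38. ]
[244.97507 227.22661] [466.7  46.1  38. ]
[245.19543 234.05821] [449.2  45.7  38. ]
[176.00937 236.29002] [445.9 224.   38. ]
bar depth z [456.31105425 134.99136773  38.25648631]
```

View pics/topcrop0.png

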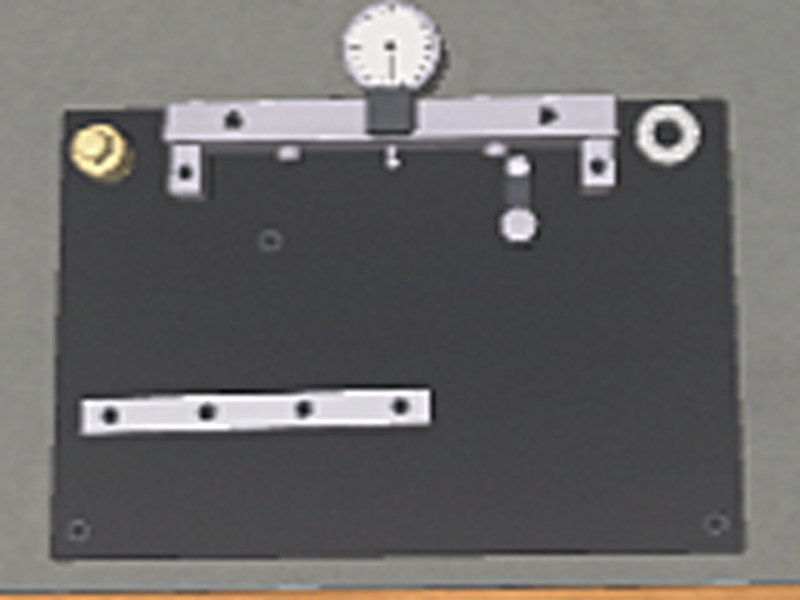

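View pics/scenecrop0.png

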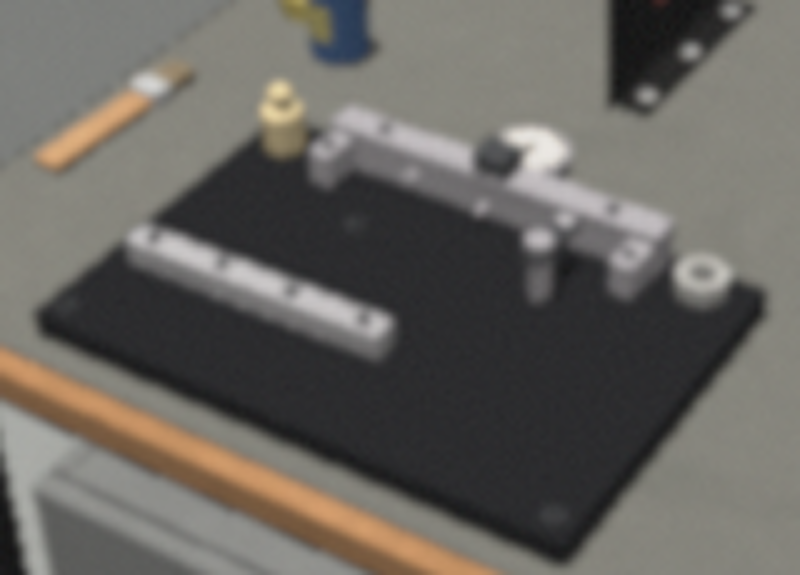

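```bash
python3 - <<'E'
from h import *
P=[((46,66,20),(270,240)),((46,-66,61),(518,225)),((120,180,20),(66,112)),((120,-180,20),(724,98)),((94,118,50),(164,140)),((94,-118,50),(617,139)),((-120,180,20),(52,557)),((-120,-180,20),(745,551))]
A=[];B=[]
for gp,c in P:
    u=160+(c[0]+.5)/5-.5; v=150+(c[1]+.5)/5-.5
    A.append(gp[:2]); w=onz('top',u,v,gp[2]); B.append(w[:2]); 
A=np.array(A,float);B=np.array(B)
ca,cb=A.mean(0),B.mean(0); U,S,Vt=np.linalg.svd((A-ca).T@(B-cb)); R=(U@Vt).T; t=cb-R@ca
print('gauge o',t,'yaw deg',np.degrees(np.arctan2(R[1,0],R[0,0]))); print((B-(A@R.T+t)).round(1))
np.savez('gauge.npz',R=R,t=t)
bar=np.array([[463.5,225],[466.7,46.1],[449.2,45.7],[445.9,224]]); print('bar in gauge',((bar-t)@R).round(1))
E
```

```text
gauge o [501.77245361  63.51926939] yaw deg -0.0811539203844161
[[ 0.4  0.3]
 [-0.5  0.5]
 [-1.7 -2.2]
 [ 0.2  1.9]
 [ 1.3  0.6]
 [-2.   0.1]
 [ 1.6 -1.6]
 [ 0.8  0.3]]
bar in gauge [[-38.5 161.4]
 [-35.  -17.5]
 [-52.5 -17.9]
 [-56.1 160.4]]
```

Emit:
{"fn": "drive_tool", "kwargs": {
  "moves": [
    [[1, 0.028, 0.0285, 0, 0, 0, 0], [1, 0.028, 0.0285, 0, 0, 0, 0], [1, 0.028, 0.0285, 0, 0, 0, 0], [1, 0.028, 0.0285, 0, 0, 0, 0], [1, 0.028, 0.0285, 0, 0, 0, 0], [1, 0.028, 0.0285, 0, 0, 0, 0], [1, 0.028, 0.0285, 0, 0, 0, 0], [1, 0.028, 0.0285, 0, 0, 0, 0], [1, 0.028, 0.0285, 0, 0, 0, 0], [1, 0.028, 0.0285, 0, 0, 0, 0], [1, 0.028, 0.0285, 0, 0, 0, 0], [1, 0.028, 0.0285, 0, 0, 0, 0], [1, 0.028, 0.0285, 0, 0, 0, 0], [1, 0, 0, 0, 0, 0, -0.11], [1, 0, 0, 0, 0, 0, -0.11], [1, 0, 0, 0, 0, 0, -0.11], [1, 0, 0, 0, 0, 0, 0]]
  ]
}}

```text
clock: 1.85
position: [430.8, 105.2, 227.4]
ee_rot: [1.0, 0.01, -0.002, 0.003]
contact_force: [0.2, 0.6, 0.6]
gripper_width: 85.6
```

```bash
cat >> h.py <<'E'
from scipy.spatial.transform import Rotation as Ro
def wristT(s):
    T=np.eye(4); T[:3,:3]=Ro.from_quat(s['ee_rot']).as_matrix(); T[:3,3]=s['position']
    return T@arm.camera_params('wrist')['T_tool_cam']
E
python3 - <<'E'
from h import *
s=arm.read_state(); T=wristT(s); im,d=arm.get_image('wrist'); np.savez('pics/w1.npz',im=im,d=d,T=T); save('w1',im)
E
```

```text
(no output)
```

View pics/w1.png

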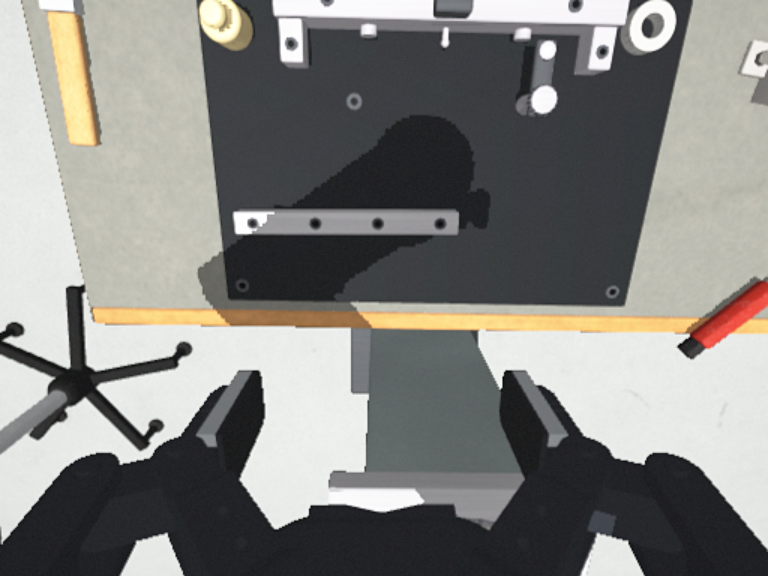

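The wrist picture (1.5x) shows the bar's top corners at (235,212), (458,210), (459,234) and (236,235). The plug is at (354,101), the knob at (543,99), the stops' front edges at (280–302,62) and (590–612,68), and the plate's front corners at about (229,299) and (626,304).

```bash
python3 - <<'E'
from h import *
D=np.load('pics/w1.npz'); im,d,T=D['im'],D['d'],D['T']
cv2.imwrite('pics/w1c.png',cv2.resize(im[0:120,140:460,::-1],None,fx=2.5,fy=5,interpolation=cv2.INTER_CUBIC)[:600])
def w(u,v,z): return onz('wrist',(u+.5)/1.5-.5,(v+.5)/1.5-.5,z,T)
P=[((46,66,20),(354,101)),((46,-66,61),(543,99)),((68,116,44),(279,62)),((68,100,44),(303,63)),((68,-100,44),(589,66)),((68,-116,44),(612,68)),((-120,180,20),(229,298)),((-120,-180,20),(626,304))]
A=np.array([p[0][:2] for p in P],float); B=np.array([w(*p[1],p[0][2])[:2] for p in P])
ca,cb=A.mean(0),B.mean(0); U,S,Vt=np.linalg.svd((A-ca).T@(B-cb)); R=(U@Vt).T; t=cb-R@ca
print('gauge',t,np.degrees(np.arctan2(R[1,0],R[0,0]))); print((B-(A@R.T+t)).round(1))
bar=np.array([w(u,v,38)[:2] for u,v in [(235,212),(458,210),(459,234),(236,235)]]); print(bar.round(1)); print('bar in gauge',((bar-t)@R).round(1), ((bar.mean(0)-t)@R))
for u,v in [(345,223),(300,150),(543,99)]:
  k=int(v/1.5),int(u/1.5); print(depthpt('wrist',u/1.5,v/1.5,d[k],T).round(1))
E
```

```text
gauge [501.42573754  60.98907586] 0.300898404040502
[[-0.6 -0.2]
 [-1.2  1.2]
 [-0.9  0.5]
 [-1.3 -0.1]
 [ 0.2 -0.2]
 [-0.7 -0.7]
 [ 2.8 -1.7]
 [ 1.6  1.2]]
[[462.5 220.1]
 [467.6  43.8]
 [448.4  41.5]
 [444.1 221. ]]
bar in gauge [[-38.1 159.3]
 [-33.9 -17. ]
 [-53.1 -19.3]
 [-56.4 160.3]] [-45.37604959  70.84390618]
[455.2 133.2  37. ]
[509.7 169.9  19.7]
[546.5  -4.1  60.1]
```

View pics/w1c.png

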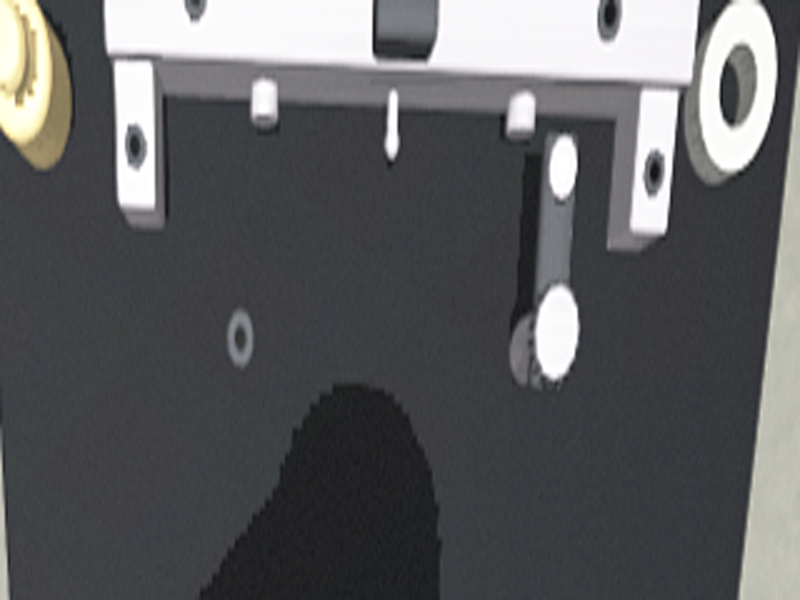

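Emit:
{"fn": "drive_tool", "kwargs": {
  "moves": [
    [[1, -0.004, -0.014, 0.02, 0, 0, 0], [1, -0.004, -0.014, 0.03, 0, 0, 0], [1, 0, 0, 0.035, 0, 0, 0], [1, 0, 0, 0.035, 0, 0, 0], [1, 0, 0, 0.035, 0, 0, 0], [1, 0, 0, 0.025, 0, 0, 0], [1, 0, 0, 0.01, 0, 0, 0], [1, 0, 0, 0, 0, 0, 0]]
  ]
}}

```text
clock: 2.7
position: [423.6, 136.2, 32.8]
ee_rot: [1.0, 0.001, 0.001, 0.002]
contact_force: [-0.8, -0.6, 0.5]
gripper_width: 85.0
```

```bash
cat > look.py <<'E'
import sys
from h import *
n=sys.argv[1]
s=arm.read_state(); T=wristT(s); im,d=arm.get_image('wrist'); np.savez('pics/%s.npz'%n,im=im,d=d,T=T); save(n,im)
print(s['clock'],s['position'].round(1),s['ee_rot'].round(4),s['contact_force'].round(1),s['gripper_width'])
E
python3 look.py w2; python3 - <<'E'
from h import *
D=np.load('pics/w2.npz'); d,T=D['d'],D['T']
# fingertips region: lowest points among near pixels
for us in [(120,176),(330,390)]:
    pts=[depthpt('wrist',u,v,d[v,u],T) for u in range(*us) for v in range(240,330) if 0<d[v,u]<170]
    pts=np.array(pts); 
    if len(pts): i=pts[:,2].argmin(); print(len(pts),pts.min(0).round(1),pts.max(0).round(1),pts[i].round(1))
E
```

```text
2.7 [423.6 136.2  32.8] [1.     0.0015 0.0015 0.0016] [-0.8 -0.6  0.5] 84.97621143583875Traceback (most recent call last):
  File "<stdin>", line 5, in <module>
  File "h.py", line 13, in depthpt
    o,d=ray(n,u,v,T); return o+dep*d
        ~~~^^^^^^^^^
  File "h.py", line 8, in ray
    p,f=params(n); M=p['world_from_camera'] if T is None else T
        ~~~~~~^^^
  File "h.py", line 4, in params
    p=arm.camera_params(n); f=192/np.tan(np.radians(p['fov_y'])/2); return p,f
ValueError: time passes only in moves, steps and waits
```

View pics/w2.png

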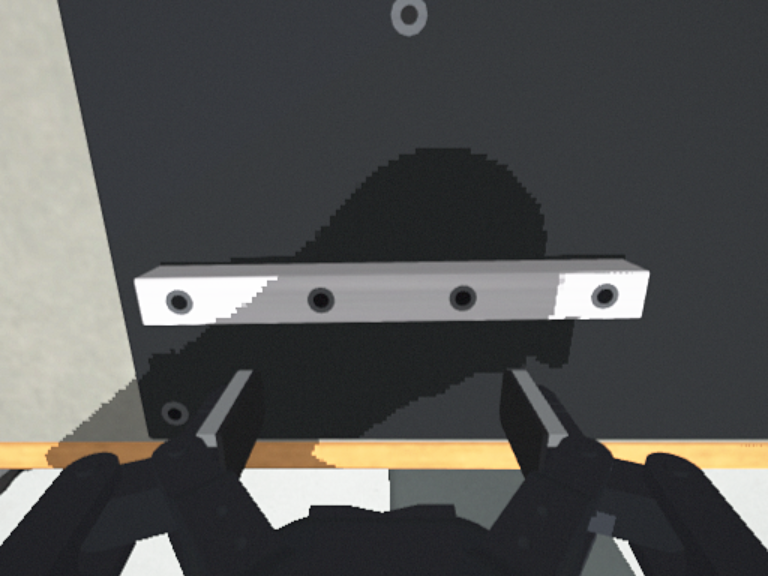

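The wrist picture shows the bar at (135–649, 260–325) and the two fingertips at (240,375) and (515,375), so the hand is in front of the bar and roughly centred on it.

```bash
python3 - <<'E'
s=open('h.py').read()
s=s.replace("    p=arm.camera_params(n); f=192","    p=cam(n); f=192").replace("arm.camera_params('wrist')","cam('wrist')")
s=s.replace("def params","""import pickle,os
def cam(n):
    fn='cam_%s.pkl'%n
    if not os.path.exists(fn): pickle.dump(arm.camera_params(n),open(fn,'wb'))
    return pickle.load(open(fn,'rb'))
def params""",1)
open('h.py','w').write(s)
E
python3 -c "
from h import *
cam('wrist');cam('top');cam('scene')"
python3 - <<'E'
from h import *
D=np.load('pics/w2.npz'); d,T=D['d'],D['T']
for us in [(120,176),(330,390)]:
    pts=np.array([depthpt('wrist',u,v,d[v,u],T) for u in range(*us) for v in range(240,330) if 0<d[v,u]<170])
    if len(pts): i=pts[:,2].argmin(); print(len(pts),pts.min(0).round(1),pts.max(0).round(1),pts[i].round(1))
E
```

```text
3408 [410.7 162.6  44.7] [440.8 192.6 110. ] [423.7 178.7  44.7]
3420 [410.9  79.2  45. ] [440.9 109.8 109.8] [428.9  92.9  45. ]
```

Emit:
{"fn": "drive_tool", "kwargs": {
  "moves": [
    [[1, 0, 0, 0.01, 0, 0, 0], [1, 0, 0, 0.009, 0, 0, 0], [1, 0.004, 0, 0, 0, 0, 0], [1, 0.004, 0, 0, 0, 0, 0], [1, 0.003, 0, 0, 0, 0, -0.016], [1, 0.003, 0, 0, 0, 0, -0.016], [1, 0.003, 0, 0, 0, 0, -0.016], [1, 0.003, 0, 0, 0, 0, -0.016], [1, 0.003, 0, 0, 0, 0, -0.016], [1, 0.003, 0, 0, 0, 0, -0.016], [1, 0.003, 0, 0, 0, 0, -0.016], [1, 0.003, 0, 0, 0, 0, -0.016]]
  ]
}}

```text
clock: 3.95
position: [457.8, 137.8, 15.5]
ee_rot: [0.998, 0.069, 0.002, 0.001]
contact_force: [-2.5, 0.4, -0.1]
gripper_width: 85.4
```

```bash
python3 look.py w3
```

```text
3.95 [457.8 137.8  15.5] [9.976e-01 6.920e-02 1.900e-03 8.000e-04] [-2.5  0.4 -0.1] 85.43250027040663
```

View pics/w3.png

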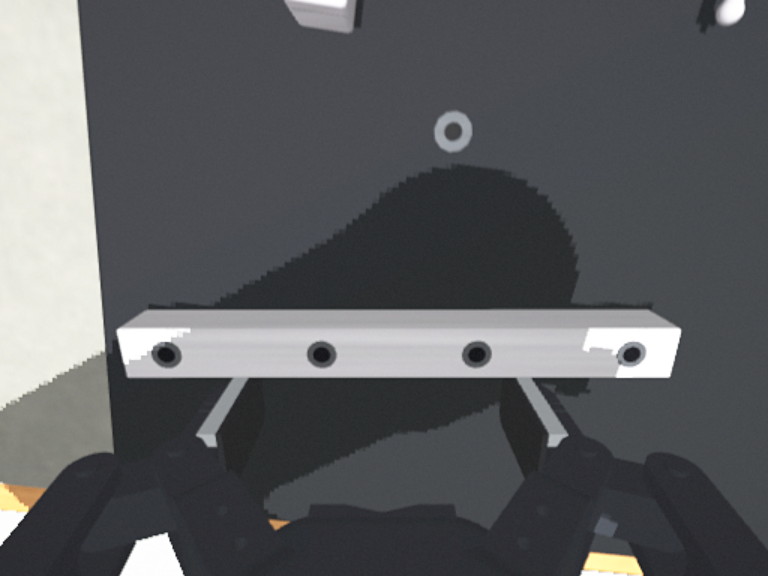

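Emit:
{"fn": "drive_tool", "kwargs": {
  "moves": [
    [[1, 0.003, 0, 0, 0, 0, -0.016], [1, 0.003, 0, 0, 0, 0, -0.016], [1, 0.003, 0, 0, 0, 0, -0.016], [1, 0.003, 0, 0, 0, 0, -0.016], [1, 0.003, 0, 0, 0, 0, -0.016], [1, 0.003, 0, 0, 0, 0, -0.016], [1, 0.003, 0, 0, 0, 0, -0.016], [1, 0.003, 0, 0, 0, 0, -0.016], [1, 0.003, 0, 0, 0, 0, -0.016], [1, 0.003, 0, 0, 0, 0, -0.016], [1, 0.003, 0, 0, 0, 0, -0.016], [1, 0.003, 0, 0, 0, 0, -0.016], [1, 0.003, 0, 0, 0, 0, -0.016], [1, 0, 0, 0, 0, 0, 0]]
  ]
}}

```text
clock: 5.4
position: [498.8, 147.3, 15.5]
ee_rot: [0.983, 0.182, 0.001, 0.002]
contact_force: [-2.0, 0.1, 0.3]
gripper_width: 85.2
```

```bash
python3 look.py w4
```

```text
5.4 [498.8 147.3  15.5] [9.833e-01 1.820e-01 8.000e-04 1.700e-03] [-2.   0.1  0.3] 85.20412265256711
```

View pics/w4.png

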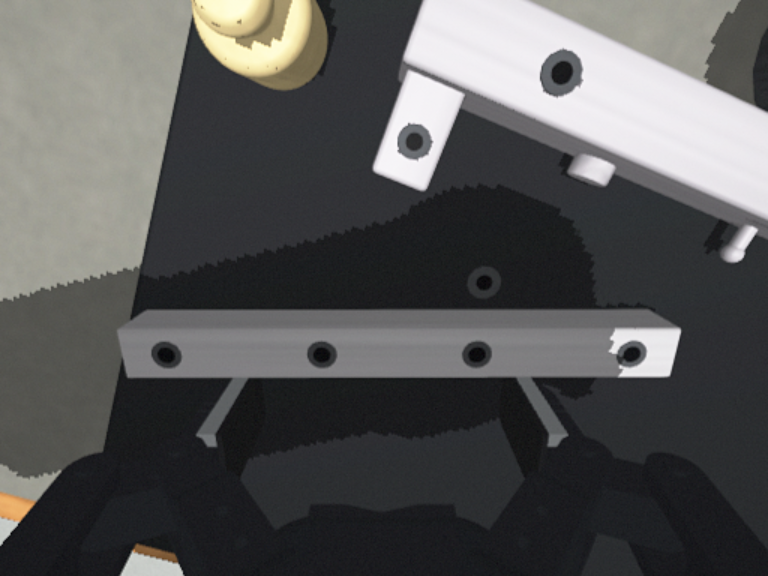

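The bar is square to the hand against both fingers, with its top face at (119–681, 330) to (127–672, 377). The tool yaw is 21°. The weight at (260,40) is well clear.

```bash
cat >> h.py <<'E'
G=np.array([501.5,61.5])
def barfrom(n,pts,z=38,sc=1.5):
    T=np.load('pics/%s.npz'%n)['T']
    w=np.array([onz('wrist',(u+.5)/sc-.5,(v+.5)/sc-.5,z,T)[:2] for u,v in pts]); g=w-G
    # order: rear-left, rear-right, front-right, front-left
    C=g.mean(0); a=(g[0]-g[1]+g[3]-g[2]); L=np.linalg.norm(a)/2; a/=np.linalg.norm(a)
    print(g.round(1)); print('C',C.round(1),'len',L.round(1),'theta',np.degrees(np.arctan2(-a[0],a[1])).round(2))
    return C
E
python3 - <<'E'
from h import *
barfrom('w4',[(118,330),(681,329),(672,377),(127,378)])
E
```

```text
[[ -6.  172.7]
 [ 57.3   7.7]
 [ 41.7   0.6]
 [-22.1 167. ]]
C [17.7 87. ] len 177.4 theta 20.99
```

Emit:
{"fn": "drive_tool", "kwargs": {
  "moves": [
    [[1, -0.008, 0, 0, 0, 0, 0], [1, 0, 0, -0.03, 0, 0, 0], [1, 0, 0, -0.035, 0, 0, 0], [0, 0.006, -0.027, 0, 0, 0, 0], [0, 0.006, -0.027, 0, 0, 0, 0], [0, 0.007, -0.027, 0, 0, 0, 0], [0, 0.007, -0.026, 0, 0, 0, 0], [0, 0, 0, 0, 0, 0, 0], [0, 0, 0, 0, 0, 0, 0]]
  ]
}}

```text
clock: 6.35
position: [479.7, 261.7, 86.5]
ee_rot: [0.983, 0.183, 0.011, -0.004]
contact_force: [-0.7, -0.2, -0.7]
gripper_width: 0.1
```

```bash
python3 look.py w5
```

```text
6.35 [479.7 261.7  86.5] [ 0.9831  0.1828  0.0109 -0.0037] [-0.7 -0.2 -0.7] 0.07226521268329641
```

View pics/w5.png

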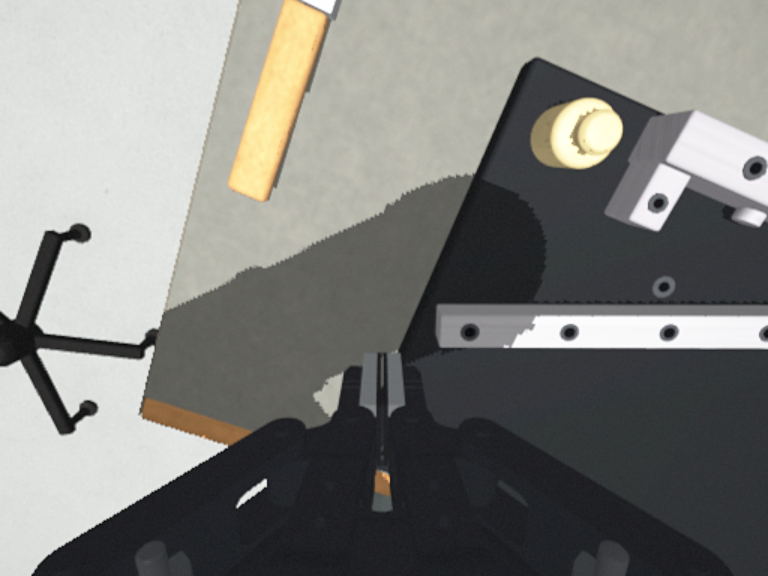

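The shut fingertips are at (382,360). The bar's left end lies to their right, with its top face corners at about (438,318) and (438,347), and the brush and weight are clear.

```bash
python3 - <<'E'
from h import *
D=np.load('pics/w5.npz'); T=D['T']; im=D['im']
cv2.imwrite('pics/w5c.png',cv2.resize(im[180:280,240:400,::-1],None,fx=5,fy=5,interpolation=cv2.INTER_CUBIC))
th=np.radians(21); n=np.array([np.cos(th),np.sin(th)]); dd=np.array([np.sin(th),-np.cos(th)])
tcp=np.array([479.7,261.7])
for u,v in [(437,317),(438,348),(760,317),(760,348)]:
    w=onz('wrist',(u+.5)/1.5-.5,(v+.5)/1.5-.5,38,T)[:2]; print((w-G).round(1),'rel tool x,y',((w-tcp)@n).round(1),((w-tcp)@dd).round(1))
d=D['d']
pts=np.array([depthpt('wrist',u,v,d[v,u],T) for u in range(225,285) for v in range(225,380) if 0<d[v,u]<170]); 
print(Ro.from_quat([.9831,.1828,.0109,-.0037]).as_matrix().round(3))
q=pts-np.array([479.7,261.7,86.5]); r=np.c_[q[:,:2]@n,q[:,:2]@dd,q[:,2]]
for z0 in range(-5,80,8):
    k=(r[:,2]>=z0)&(r[:,2]<z0+8)
    if k.any(): print(z0,r[k].min(0).round(1),r[k].max(0).round(1))
E
```

```text
[ -7.9 175.9] rel tool x,y 4.3 27.7
[-23.2 168.8] rel tool x,y -12.6 28.9
[49.7 27.1] rel tool x,y 4.7 187.2
[35.7 16.8] rel tool x,y -12.1 191.8
[[ 0.933  0.359  0.02 ]
 [ 0.359 -0.933  0.011]
 [ 0.023 -0.003 -1.   ]]
-5 [ 9.  -5.9  1.3] [9.8 6.9 2.9]
3 [  5.2 -12.6   3. ] [10.6 13.7 11. ]
11 [  4.7 -13.1  11. ] [10.7 14.2 19. ]
19 [  4.6 -13.2  19. ] [10.4 14.2 27. ]
27 [ -0.1 -13.1  27. ] [10.4 14.2 35. ]
35 [-13.6 -12.1  35.1] [11.9 13.3 43. ]
43 [-14.9 -11.8  43. ] [12.6 13.  51. ]
51 [-13.2 -11.   51. ] [11.2 12.1 58.9]
59 [-2.4 -9.8 59. ] [15.7 11.  67. ]
67 [ 2.7 -9.1 67. ] [16.2 10.5 75. ]
75 [ 6.8 -8.3 75. ] [16.   9.6 83. ]
```

View pics/w5c.png

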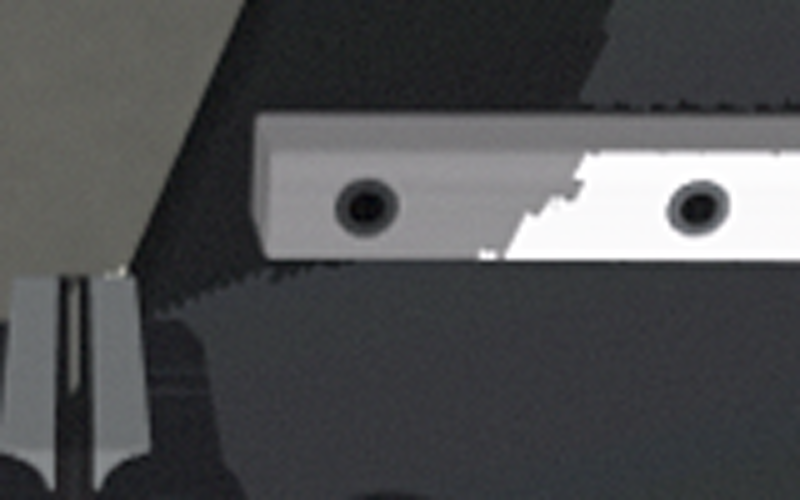

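Emit:
{"fn": "drive_tool", "kwargs": {
  "moves": [
    [[0, -0.004, 0, 0.02, -0.003, -0.023, 0], [0, 0, 0, 0.025, 0, 0, 0], [0, 0, 0, 0.014, 0, 0, 0], [0, 0, 0, 0, 0, 0, 0], [0, 0, 0.005, 0, 0, 0, 0]]
  ]
}}

```text
clock: 6.9
position: [479.8, 252.7, 27.5]
ee_rot: [0.983, 0.181, 0.002, -0.001]
contact_force: [0.9, -0.8, 0.2]
gripper_width: 0.2
```

```bash
python3 look.py w6; python3 - <<'E'
from h import *
s=arm.read_state(); print(Ro.from_quat(s['ee_rot']).as_matrix().round(3))
E
```

```text
6.9 [479.8 252.7  27.5] [ 0.9835  0.1811  0.0018 -0.0012] [ 0.9 -0.8  0.2] 0.1784182825156746
[[ 0.935  0.355  0.003]
 [ 0.355 -0.935  0.003]
 [ 0.003 -0.002 -1.   ]]
```

View pics/w6.png

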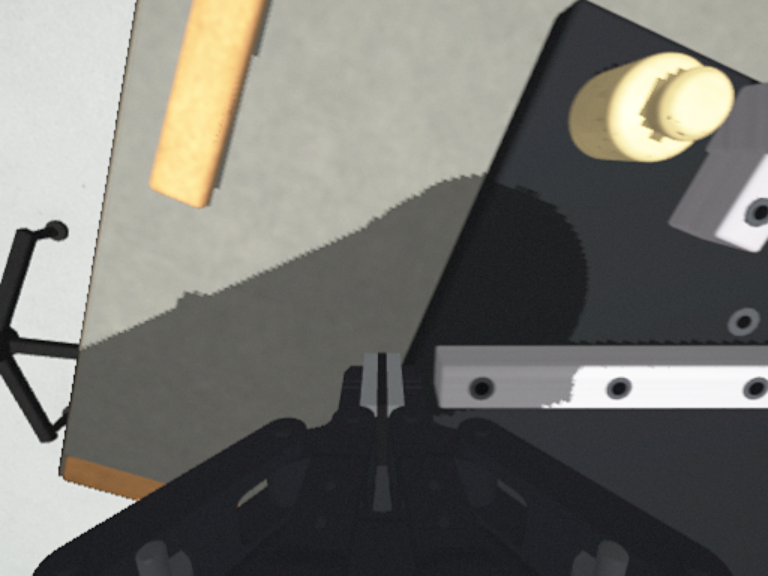

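Emit:
{"fn": "drive_tool", "kwargs": {
  "moves": [
    [[0, 0, 0.002, 0.003, 0, 0, 0], [0, 0, 0.002, 0, 0, 0, 0], [0, 0, 0.003, 0, 0, 0, 0], [0, 0, 0.003, 0, 0, 0, 0], [0, 0, 0.003, 0, 0, 0, 0], [0, 0, 0.003, 0, 0, 0, 0], [0, 0, 0.003, 0, 0, 0, 0], [0, 0, 0.003, 0, 0, 0, 0], [0, 0, 0.003, 0, 0, 0, 0], [0, 0, 0.003, 0, 0, 0, 0], [0, 0, 0.003, 0, 0, 0, 0], [0, 0, 0.003, 0, 0, 0, 0], [0, 0, 0.003, 0, 0, 0, 0], [0, 0, 0.003, 0, 0, 0, 0], [0, 0, 0.003, 0, 0, 0, 0]]
  ]
}}

```text
clock: 8.45
position: [498.2, 210.5, 27.2]
ee_rot: [0.984, 0.18, 0.005, -0.004]
contact_force: [-0.1, 1.7, -0.4]
gripper_width: 0.3
```

```bash
python3 look.py w7
```

```text
8.45 [498.2 210.5  27.2] [ 0.9836  0.1804  0.0052 -0.004 ] [-0.1  1.7 -0.4] 0.2794681279913277
```

View pics/w7.png

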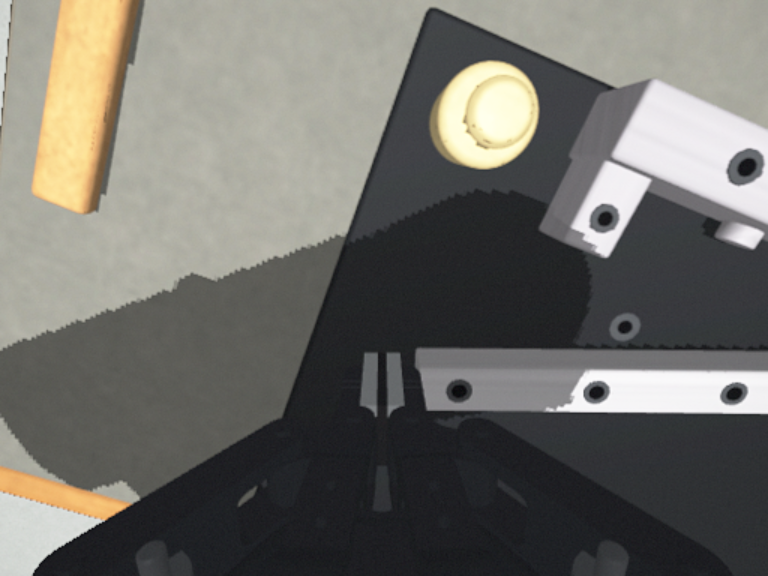

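```bash
python3 - <<'E'
from h import *
T=np.load('pics/w7.npz')['T']
f=lambda u,v,z=38:(onz('wrist',(u+.5)/1.5-.5,(v+.5)/1.5-.5,z,T)[:2]-G).round(1)
a,b=f(419,370),f(426,411); e=(a+b)/2; c=(f(760,373)+f(760,413))/2
t=np.degrees(np.arctan2(c[0]-e[0],-(c[1]-e[1]))); print(a,b,e,c,'theta',t,'C',e+90*np.array([np.sin(np.radians(t)),-np.cos(np.radians(t))]))
print('plug',f(625,326,20),'(46,66)', 'stop L front corners',f(606,258,44),'(68,100)',f(540+12,230,44))
E
```

```text
[  8.2 138.6] [ -6.6 129.7] [  0.8  134.15] [43.6  19.85] theta 20.52857313715044 C [32.36070066 49.86523166]
plug [46.  65.9] (46,66) stop L front corners [ 67.9 101. ] (68,100) [ 69.7 120.8]
```

Emit:
{"fn": "drive_tool", "kwargs": {
  "moves": [
    [[0, 0, 0.003, 0.002, -0.006, -0.012, 0], [0, 0, 0.003, 0.001, 0, 0, 0], [0, 0, 0.003, 0, 0, 0, 0], [0, 0, 0.003, 0, 0, 0, 0], [0, 0, 0.003, 0, 0, 0, 0], [0, 0, 0.003, 0, 0, 0, 0], [0, 0, 0.003, 0, 0, 0, 0], [0, 0, 0.003, 0, 0, 0, 0], [0, 0, 0.003, 0, 0, 0, 0], [0, 0, 0.003, 0, 0, 0, 0], [0, 0, 0.003, 0, 0, 0, 0], [0, 0, 0.003, 0, 0, 0, 0], [0, 0, 0.003, 0, 0, 0, 0], [0, 0, 0.003, 0, 0, 0, 0]]
  ]
}}

```text
clock: 9.9
position: [517.1, 171.4, 27.2]
ee_rot: [0.983, 0.181, 0.003, -0.002]
contact_force: [-2.1, 2.2, 1.3]
gripper_width: 0.1
```

```bash
python3 look.py w8
```

```text
9.9 [517.1 171.4  27.2] [ 0.9834  0.1813  0.003  -0.0016] [-2.1  2.2  1.3] 0.13797526425305492
```

View pics/w8.png

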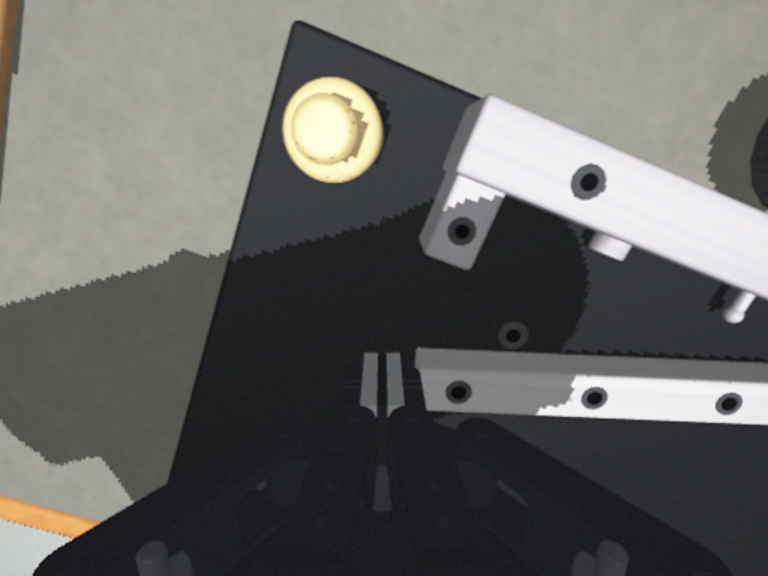

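```bash
python3 - <<'E'
from h import *
T=np.load('pics/w8.npz')['T']
f=lambda u,v,z=38:(onz('wrist',(u+.5)/1.5-.5,(v+.5)/1.5-.5,z,T)[:2]-G).round(1)
a,b=f(419,370),f(426,411); e=(a+b)/2; c=(f(760,382)+f(760,424))/2
t=np.degrees(np.arctan2(c[0]-e[0],-(c[1]-e[1]))); print(a,b,e,c,'theta',t,'C',e+90*np.array([np.sin(np.radians(t)),-np.cos(np.radians(t))]))
print('plug',f(513,335,20),f(472,270,44))
im,d=arm.get_image('top'); np.savez('pics/t2.npz',im=im,d=d)
cv2.imwrite('pics/t2c.png',cv2.resize(im[150:270,160:320,::-1],None,fx=5,fy=5,interpolation=cv2.INTER_CUBIC))
im,d=arm.get_image('scene')
cv2.imwrite('pics/s2c.png',cv2.resize(im[155:270,155:315,::-1],None,fx=5,fy=5,interpolation=cv2.INTER_CUBIC))
E
```

```text
[27.1 99.7] [12.2 90.7] [19.65 95.2 ] [ 59.1  -22.35] theta 18.551849001467325 C [48.28464285  9.87674861]
plug [45.9 65.8] [68.5 99.4]
```

View pics/t2c.png

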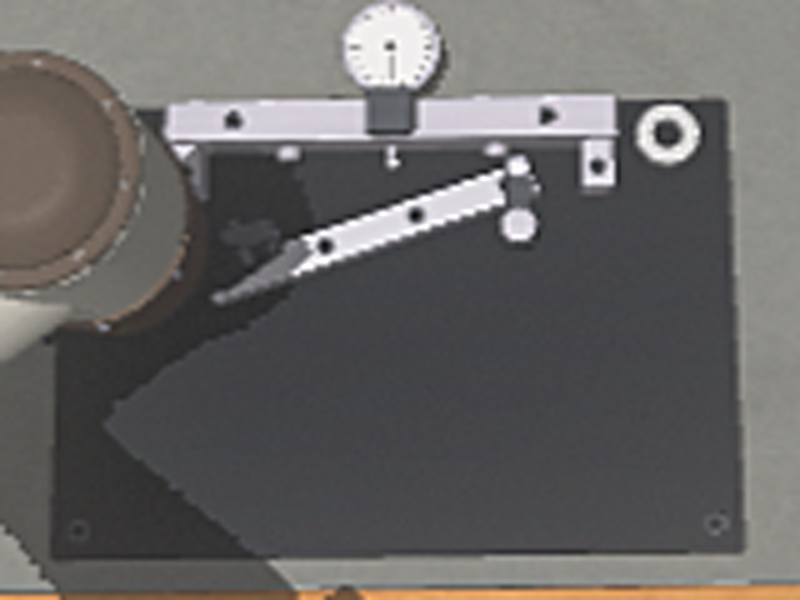

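View pics/s2c.png

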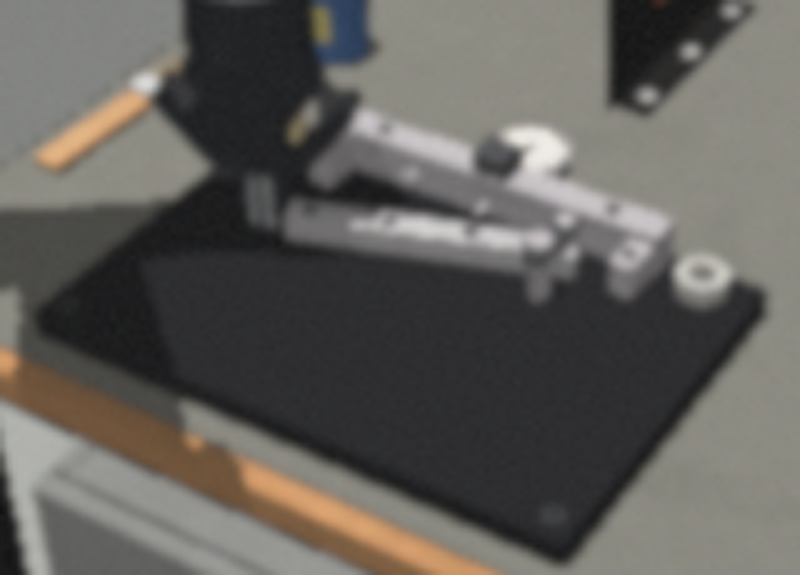

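The right end is now under the strap behind the post: in the top crop the bar runs from (215,300) to (505,180), and it passes behind the knob at (518,225). I'll slide it about 10 mm further along its axis, then back off.

Emit:
{"fn": "drive_tool", "kwargs": {
  "moves": [
    [[0, 0, 0.003, 0.002, -0.003, -0.006, 0], [0, 0, 0.003, 0, 0, 0, 0], [0, 0, 0.003, 0, 0, 0, 0], [0, 0, 0, 0, 0, 0, 0]]
  ]
}}

```text
clock: 10.45
position: [521.6, 164.7, 27.2]
ee_rot: [0.983, 0.182, 0.002, -0.0]
contact_force: [-0.3, 1.3, 0.4]
gripper_width: -0.4
```

```bash
python3 look.py w9
```

```text
10.45 [521.6 164.7  27.2] [ 9.833e-01  1.820e-01  2.200e-03 -4.000e-04] [-0.3  1.3  0.4] -0.41632023550188985
```

View pics/w9.png

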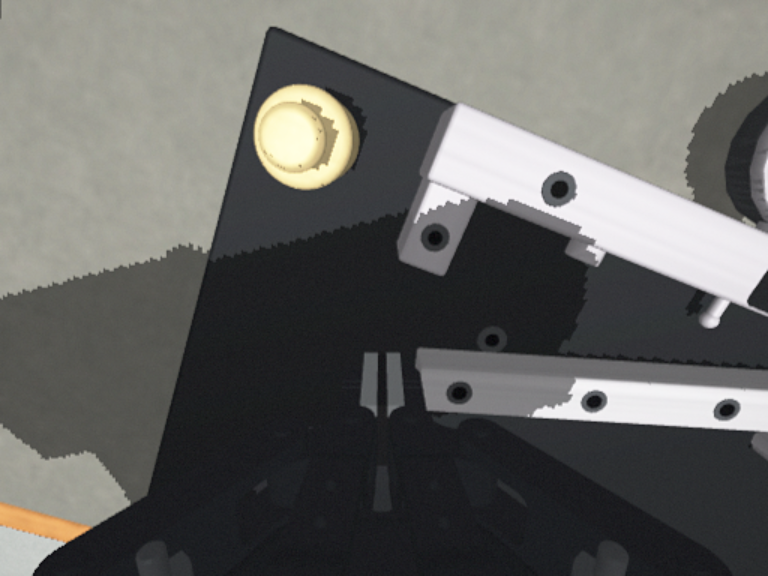

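Emit:
{"fn": "drive_tool", "kwargs": {
  "moves": [
    [[0, 0, -0.01, 0, 0, 0, 0], [0, 0, 0, -0.03, 0, 0, 0], [0, 0, 0, -0.03, 0, 0, 0], [0.5, -0.009, 0.023, 0, 0, 0, 0.015], [1, -0.009, 0.023, 0, 0, 0, 0.015], [1, -0.009, 0.023, 0, 0, 0, 0.015], [1, -0.009, 0.023, 0, 0, 0, 0.015], [1, 0, 0, 0, 0, 0, 0], [1, 0, 0, 0, 0, 0, 0]]
  ]
}}

```text
clock: 11.4
position: [509.1, 71.5, 86.0]
ee_rot: [0.988, 0.152, -0.005, 0.004]
contact_force: [-0.3, 1.3, 0.4]
gripper_width: 84.9
```

```bash
python3 look.py w10
```

```text
11.4 [509.1  71.5  86. ] [ 0.9884  0.1519 -0.005   0.0038] [-0.3  1.3  0.4] 84.87763377988925
```

View pics/w10.png

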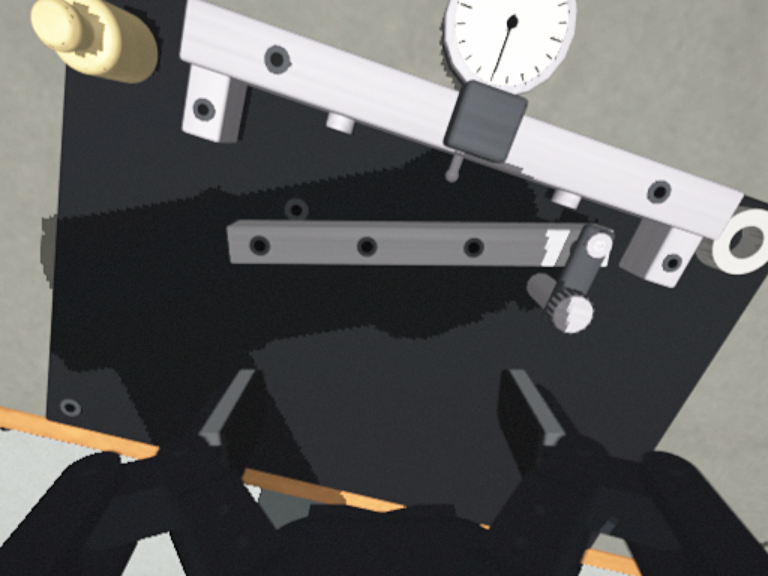

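```bash
python3 - <<'E'
from h import *
D=np.load('pics/w10.npz');im=D['im']
cv2.imwrite('pics/w10c.png',cv2.resize(im[130:220,145:435,::-1],None,fx=2.75,fy=5.5,interpolation=cv2.INTER_CUBIC))
barfrom('w10',[(229,235),(611,239),(609,266),(232,263)])
T=D['T']; f=lambda u,v,z:(onz('wrist',(u+.5)/1.5-.5,(v+.5)/1.5-.5,z,T)[:2]-G).round(1)
print('knob',f(573,314,61),'plug',f(296,210,20),'stopL corner',f(222,141,44),'stopR inner',f(648,275,44))
print('tcp',np.array([509.1,71.5])-G); s=arm.read_state(); print(Ro.from_quat(s['ee_rot']).as_matrix().round(3))
E
```

```text
[[ 28.5  89.6]
 [ 79.7 -79.6]
 [ 67.7 -84.9]
 [ 15.7  85.8]]
C [47.9  2.7] len 177.6 theta 16.88
knob [ 45.9 -65.5] plug [45.3 65.5] stopL corner [68.5 97.9] stopR inner [  69.8 -100.4]
tcp [ 7.6 10. ]
[[ 0.954  0.301 -0.009]
 [ 0.301 -0.954 -0.009]
 [-0.011  0.006 -1.   ]]
```

View pics/w10c.png

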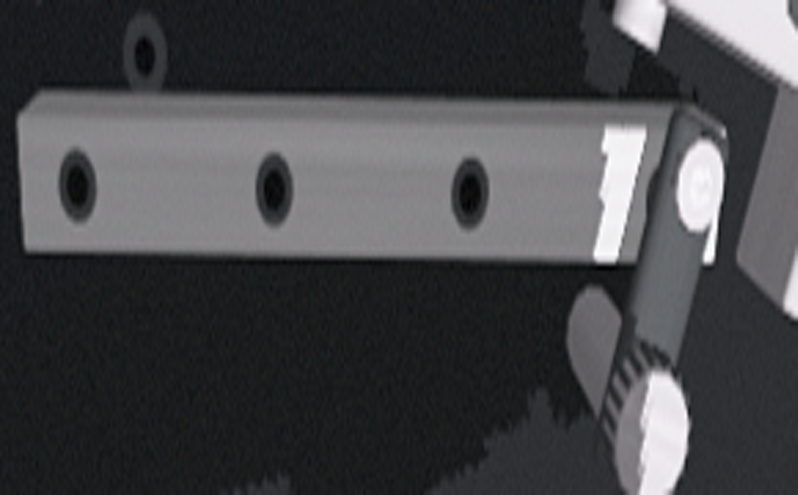

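Emit:
{"fn": "drive_tool", "kwargs": {
  "moves": [
    [[1, 0, 0, 0.025, 0.006, 0.011, 0], [1, 0, 0, 0.025, 0, 0, 0], [1, 0, 0, 0.018, 0, 0, 0], [1, 0, 0, 0.004, 0, 0, 0], [1, 0.005, 0, 0, 0, 0, 0], [1, 0.005, 0, 0, 0, 0, 0], [1, 0.003, 0, 0, 0, 0, 0], [1, 0.002, 0, 0, 0, 0, 0]]
  ]
}}

```text
clock: 12.25
position: [526.6, 82.4, 14.1]
ee_rot: [0.988, 0.156, 0.002, -0.0]
contact_force: [-2.2, -1.1, -0.2]
gripper_width: 85.3
```

```bash
python3 look.py w11
```

```text
12.25 [526.6  82.4  14.1] [ 9.878e-01  1.560e-01  2.400e-03 -3.000e-04] [-2.2 -1.1 -0.2] 85.29156236383879
```

View pics/w11.png

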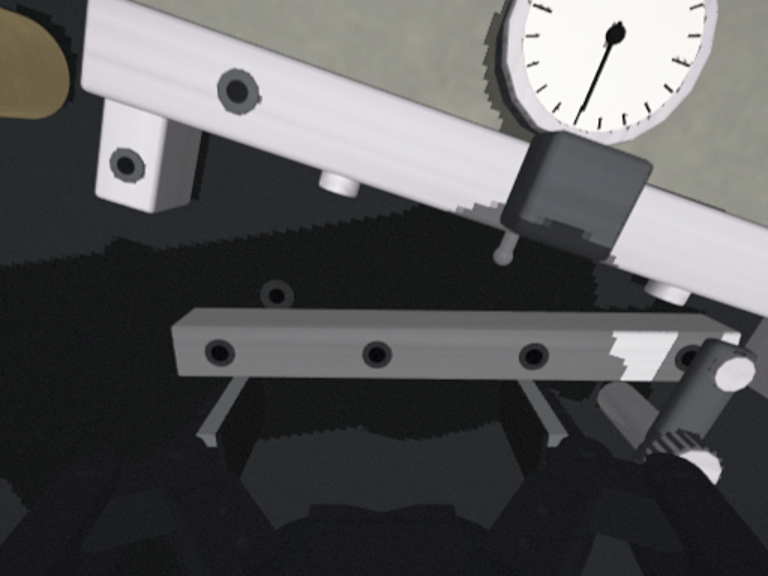

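```bash
python3 - <<'E'
from h import *
D=np.load('pics/w2.npz'); d,T=D['d'],D['T']
Ti=np.linalg.inv(T@np.linalg.inv(cam('wrist')['T_tool_cam']))
uu,vv=np.meshgrid(range(330,512),range(235,384)); 
p,f=params('wrist'); z=d[vv,uu]; P=np.c_[((uu-p['cx'])/f*z).ravel(),((vv-p['cy'])/f*z).ravel(),z.ravel()]
Pt=P@cam('wrist')['T_tool_cam'][:3,:3].T+cam('wrist')['T_tool_cam'][:3,3]
Pt=Pt[(P[:,2]>0)&(P[:,2]<170)]
for z0 in range(-10,-130,-10):
    k=(Pt[:,2]<=z0)&(Pt[:,2]>z0-10)
    if k.any(): print(z0,Pt[k].min(0).round(),Pt[k].max(0).round())
barfrom('w11',[(173,327),(736,336),(730,381),(179,377)])
E
```

```text
-10 [-12.  43. -20.] [ 11.  55. -12.]
-20 [-12.  43. -30.] [ 11.  57. -20.]
-30 [-13.  42. -40.] [ 11.  57. -30.]
-40 [-12.  42. -50.] [ 12.  57. -40.]
-50 [ -1.  41. -60.] [ 13.  73. -50.]
-60 [-14.  32. -70.] [ 16.  75. -60.]
-70 [-13.  24. -80.] [ 18.  74. -70.]
-80 [ -1.  19. -90.] [ 18.  73. -80.]
-90 [ 13.  18. -96.] [ 20.  66. -90.]
[[ 33.3  91.2]
 [ 84.4 -76.5]
 [ 70.  -83.7]
 [ 16.4  86.6]]
C [51.   4.4] len 176.9 theta 17.22
```

Emit:
{"fn": "drive_tool", "kwargs": {
  "moves": [
    [[1, -0.012, 0, 0, 0, 0, 0], [1, 0, 0, -0.03, 0, 0, 0], [1, 0, 0, -0.035, 0, 0, 0], [0, 0.008, -0.022, 0, 0, 0, 0], [0, 0.008, -0.022, 0, 0, 0, 0], [0, 0.008, -0.021, 0, 0, 0, 0], [0, 0.008, -0.021, 0, 0, 0, 0.01], [0, 0, 0, 0, 0, 0, 0], [0, 0, 0, 0, 0, 0, 0]]
  ]
}}

```text
clock: 13.2
position: [514.3, 170.4, 85.3]
ee_rot: [0.989, 0.15, 0.006, -0.002]
contact_force: [0.5, 0.1, 0.1]
gripper_width: 0.2
```

```bash
python3 look.py w12;python3 - <<'E'
from h import *
s=arm.read_state(); print(Ro.from_quat(s['ee_rot']).as_matrix().round(3))
E
```

```text
13.2 [514.3 170.4  85.3] [ 0.9887  0.1496  0.0056 -0.0022] [0.5 0.1 0.1] 0.16983143302706044
[[ 0.955  0.296  0.011]
 [ 0.296 -0.955  0.006]
 [ 0.012 -0.003 -1.   ]]
```

View pics/w12.png

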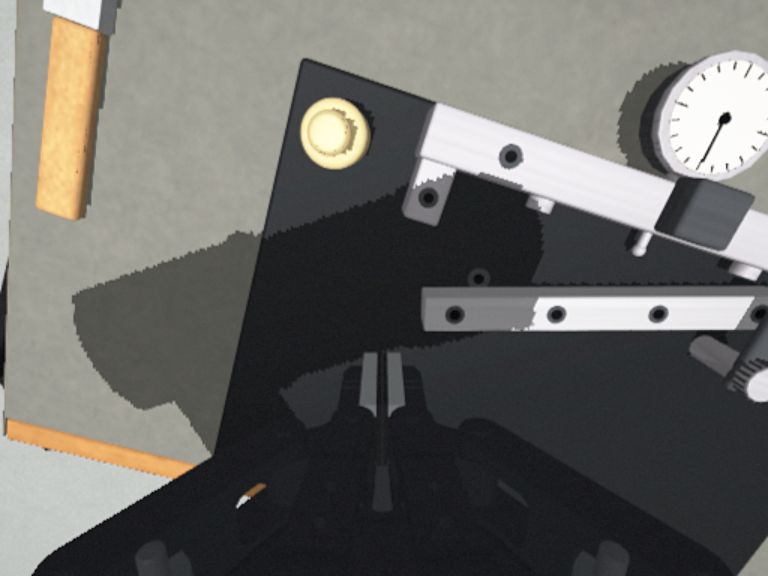

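Emit:
{"fn": "drive_tool", "kwargs": {
  "moves": [
    [[0, 0.0055, 0, 0.02, -0.003, -0.012, 0], [0, 0, 0, 0.025, 0, 0, 0], [0, 0, 0, 0.015, 0, 0, 0], [0, 0, 0.002, 0.001, 0, 0, 0], [0, 0, 0.003, 0, 0, 0, 0], [0, 0, 0.003, 0, 0, 0, 0], [0, 0, 0.002, 0, 0, 0, 0], [0, 0, 0.002, 0, 0, 0, 0], [0, 0, 0, 0, 0, 0, 0]]
  ]
}}

```text
clock: 14.15
position: [524.5, 155.9, 26.8]
ee_rot: [0.989, 0.147, 0.003, -0.002]
contact_force: [-0.7, 0.6, -0.7]
gripper_width: -0.1
```

```bash
python3 look.py w13
```

```text
14.15 [524.5 155.9  26.8] [ 0.9891  0.147   0.0031 -0.0015] [-0.7  0.6 -0.7] -0.08059817078103429
```

View pics/w13.png

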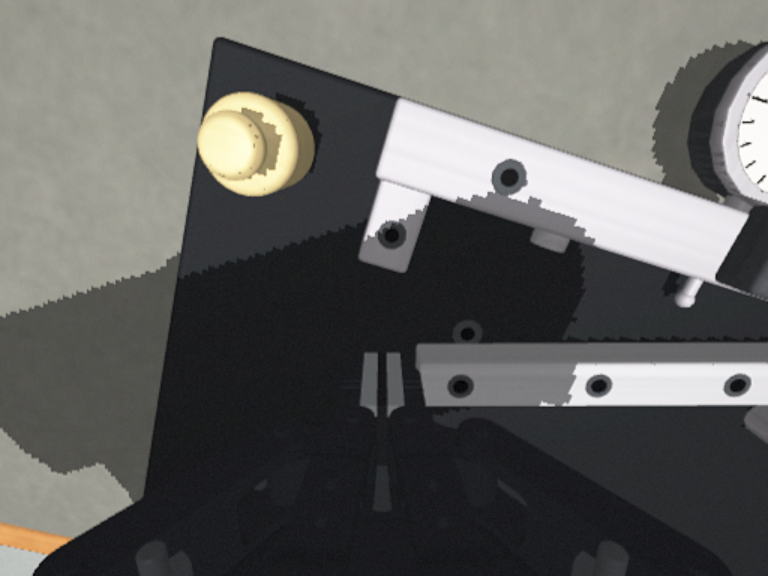

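```bash
python3 - <<'E'
from h import *
T=np.load('pics/w13.npz')['T']
f=lambda u,v,z=38:(onz('wrist',(u+.5)/1.5-.5,(v+.5)/1.5-.5,z,T)[:2]-G).round(1)
a,b=f(419,363),f(426,405); e=(a+b)/2; c=(f(760,363.5)+f(760,406))/2
t=np.degrees(np.arctan2(c[0]-e[0],-(c[1]-e[1]))); print(e,c,'theta',t,'C',e+90*np.array([np.sin(np.radians(t)),-np.cos(np.radians(t))]))
print('plug',f(467,333,20),f(406,272,44))
E
```

```text
[28.8  80.45] [ 63.9  -35.65] theta 16.821409890040826 C [54.84505511 -5.69902846]
plug [45.8 66.1] [ 68.5 100. ]
```

Emit:
{"fn": "drive_tool", "kwargs": {
  "moves": [
    [[0, 0, -0.01, 0, 0, 0, 0], [0, 0, 0, -0.03, 0, 0, 0], [0, 0, 0, -0.03, 0, 0, 0], [0.4, -0.0075, 0.021, 0, 0, 0, 0], [0.7, -0.0075, 0.021, 0, 0, 0, 0], [0.7, -0.0075, 0.021, 0, 0, 0, 0], [0.7, -0.0075, 0.021, 0, 0, 0, 0], [0.7, 0, 0, 0, 0, 0, 0], [0.7, 0, 0, 0, 0, 0, 0]]
  ]
}}

```text
clock: 15.1
position: [517.5, 78.7, 91.4]
ee_rot: [0.989, 0.15, 0.005, -0.001]
contact_force: [0.3, 0.3, -0.1]
gripper_width: 59.9
```

```bash
python3 look.py w14; python3 - <<'E'
from h import *
D=np.load('pics/w14.npz'); d=D['d']
uu,vv=np.meshgrid(range(256,512),range(235,384)); 
p,f=params('wrist'); z=d[vv,uu]; P=np.c_[((uu-p['cx'])/f*z).ravel(),((vv-p['cy'])/f*z).ravel(),z.ravel()]
Pt=P@cam('wrist')['T_tool_cam'][:3,:3].T+cam('wrist')['T_tool_cam'][:3,3]
Pt=Pt[(P[:,2]>0)&(P[:,2]<165)]
for z0 in range(10,-90,-8):
    k=(Pt[:,2]<=z0)&(Pt[:,2]>z0-8)
    if k.any(): print(z0,k.sum(),Pt[k].min(0).round(),Pt[k].max(0).round())
s=arm.read_state(); print(Ro.from_quat(s['ee_rot']).as_matrix().round(3))
E
```

```text
15.1 [517.5  78.7  91.4] [ 9.887e-01  1.501e-01  5.300e-03 -8.000e-04] [ 0.3  0.3 -0.1] 59.89298601825199
2 20 [-8. 30. -6.] [ 6. 31. -4.]
-6 199 [-12.  30. -14.] [11. 43. -6.]
-14 326 [-12.  30. -22.] [ 11.  44. -14.]
-22 366 [-12.  30. -30.] [ 11.  44. -22.]
-30 431 [-12.  30. -38.] [ 11.  44. -30.]
-38 451 [-12.  30. -46.] [ 12.  49. -38.]
-46 793 [  5.  29. -54.] [ 13.  62. -46.]
-54 2931 [-13.  26. -62.] [ 14.  63. -54.]
-62 1700 [-14.  22. -70.] [ 18.  65. -62.]
-70 2949 [-13.   1. -78.] [ 17.  65. -70.]
-78 4034 [ -3.   1. -86.] [ 18.  67. -78.]
-86 2150 [  7.   1. -94.] [ 20.  68. -86.]
[[ 0.955  0.297  0.01 ]
 [ 0.297 -0.955  0.003]
 [ 0.01  -0.    -1.   ]]
```

View pics/w14.png

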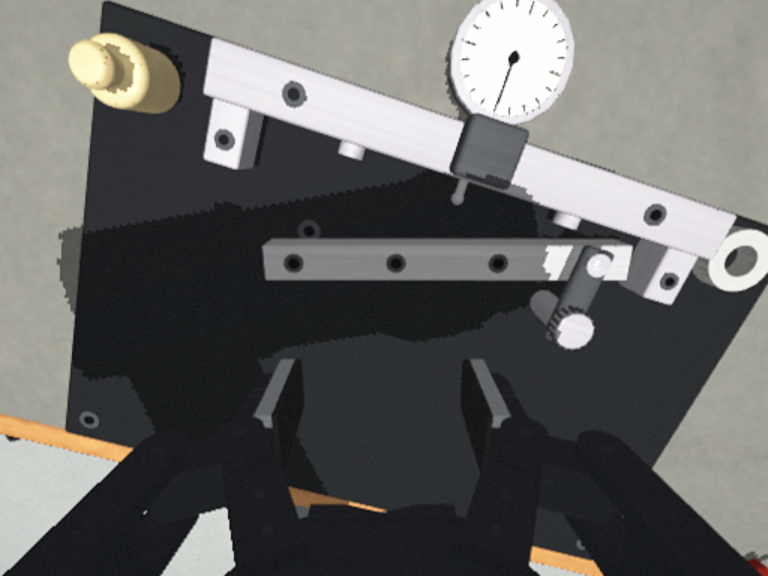

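```bash
python3 - <<'E'
from h import *
C=barfrom('w14',[(264,251),(632,249),(630,280),(266,280)])
T=np.load('pics/w14.npz')['T']; f=lambda u,v,z:(onz('wrist',(u+.5)/1.5-.5,(v+.5)/1.5-.5,z,T)[:2]-G).round(1)
print('stopR base corner',f(627,289,20),f(645,298,44))
print(((C-[16,17.2])@np.array([[.955,.297],[.297,-.955]])).round(1))
E
```

```text
[[ 33.5  81.7]
 [ 87.2 -87.4]
 [ 72.8 -93.9]
 [ 19.5  77.6]]
C [53.2 -5.5] len 178.5 theta 17.44
stopR base corner [  66.  -107.1] [  67.4 -101.1]
[28.8 32.7]
```

Emit:
{"fn": "drive_tool", "kwargs": {
  "moves": [
    [[0.7, 0, 0, 0.025, 0, -0.01, 0], [0.7, 0, 0, 0.025, 0, 0, 0], [0.7, 0, 0, 0.016, 0, 0, 0], [0.7, 0, 0, 0.005, 0, 0, 0], [0.7, 0.003, 0, 0, 0, 0, 0], [0.7, 0.003, 0, 0, 0, 0, 0], [0.7, 0.003, 0, 0, 0, 0, 0], [0.7, 0.003, 0, 0, 0, 0, 0.025], [0.7, 0.003, 0, 0, 0, 0, 0.025], [0.7, 0.003, 0, 0, 0, 0, 0.025], [0.7, 0.003, 0, 0, 0, 0, 0.025], [0.7, 0.003, 0, 0, 0, 0, 0.025]]
  ]
}}

```text
clock: 16.35
position: [544.5, 92.3, 21.7]
ee_rot: [0.996, 0.086, 0.003, -0.001]
contact_force: [-1.9, 0.7, -0.4]
gripper_width: 59.7
```

```bash
python3 look.py w15
```

```text
16.35 [544.5  92.3  21.7] [ 9.963e-01  8.640e-02  2.600e-03 -9.000e-04] [-1.9  0.7 -0.4] 59.741981382967445
```

View pics/w15.png

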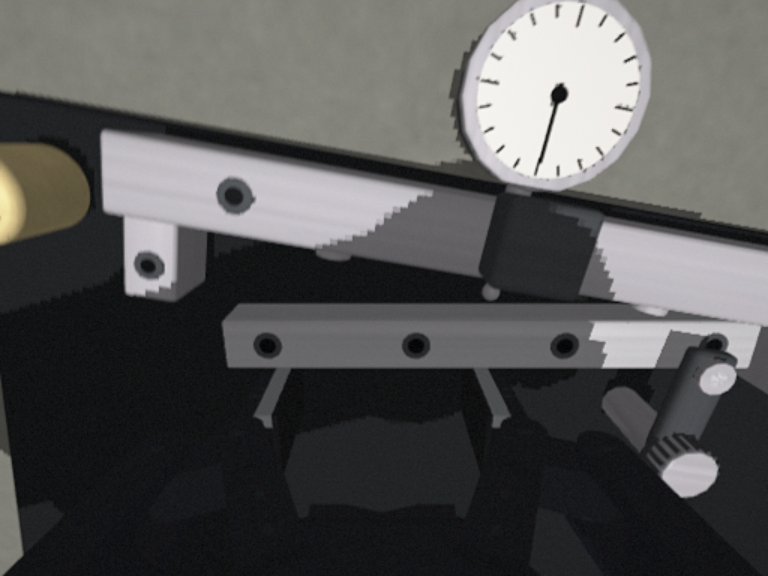

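```bash
python3 - <<'E'
from h import *
C=barfrom('w15',[(223,320),(761,323),(751,368),(229,367)])
E
```

```text
[[ 62.2  86.6]
 [ 91.7 -87.5]
 [ 75.6 -91.7]
 [ 45.2  83.6]]
C [68.7 -2.2] len 177.3 theta 9.73
```

Emit:
{"fn": "drive_tool", "kwargs": {
  "moves": [
    [[0.7, 0.002, 0, 0.001, 0, 0, 0.022], [0.7, 0.002, 0, 0, 0, 0, 0.022], [0.7, 0.002, 0, 0, 0, 0, 0.022], [0.7, 0.002, 0, 0, 0, 0, 0.022], [0.7, 0.002, 0, 0, 0, 0, 0.022], [0.7, 0.002, 0, 0, 0, 0, 0.022]]
  ]
}}

```text
clock: 17.0
position: [557.8, 94.1, 20.9]
ee_rot: [1.0, 0.015, 0.003, -0.001]
contact_force: [-1.9, 0.9, -0.1]
gripper_width: 60.1
```

```bash
python3 look.py w16
```

```text
17.0 [557.8  94.1  20.9] [ 0.9999  0.0148  0.0027 -0.0012] [-1.9  0.9 -0.1] 60.11347099265485
```

View pics/w16.png

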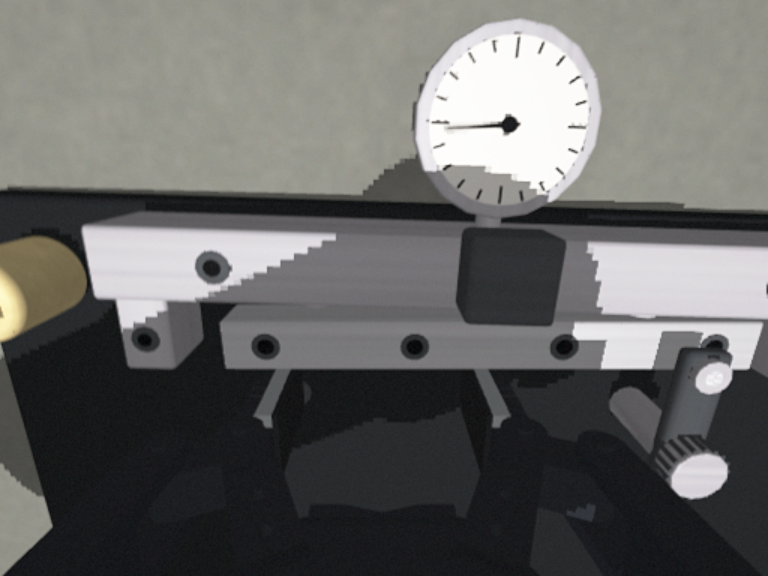

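Emit:
{"fn": "drive_tool", "kwargs": {
  "moves": [
    [[0.7, 0.001, 0, 0, 0, 0, 0.009], [0.7, 0.001, 0, 0, 0, 0, 0.009], [0.7, 0.001, 0, 0, 0, 0, 0.008], [0.7, 0.001, 0, 0, 0, 0, 0]]
  ]
}}

```text
clock: 17.45
position: [560.7, 94.1, 20.9]
ee_rot: [1.0, -0.0, 0.001, -0.001]
contact_force: [-6.6, 2.8, 4.1]
gripper_width: 59.9
```

```bash
python3 look.py w17
```

```text
17.45 [560.7  94.1  20.9] [ 1.0e+00 -1.0e-04  1.1e-03 -1.0e-03] [-6.6  2.8  4.1] 59.89254853026274
```

View pics/w17.png

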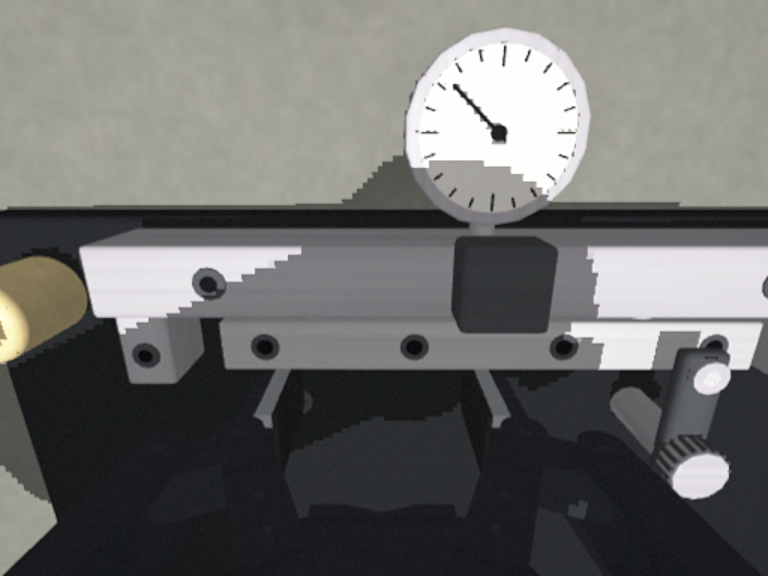

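Emit:
{"fn": "drive_tool", "kwargs": {
  "moves": [
    [[0.7, 0.001, 0, 0, 0, 0, -0.004], [0.7, 0.001, 0, 0, 0, 0, -0.004]]
  ]
}}

```text
clock: 17.7
position: [560.5, 94.0, 20.9]
ee_rot: [1.0, 0.003, -0.001, -0.001]
contact_force: [-6.4, 2.2, 3.5]
gripper_width: 59.7
```

```bash
python3 look.py w18; python3 - <<'E'
from h import *
im=np.load('pics/w18.npz')['im']; cv2.imwrite('pics/w18c.png',cv2.resize(im[130:270,40:511,::-1],None,fx=1.65,fy=4,interpolation=cv2.INTER_CUBIC))
s=arm.read_state(); print(s['wrist_torque'])
E
```

```text
17.7 [560.5  94.   20.9] [ 1.0e+00  3.1e-03 -1.2e-03 -6.0e-04] [-6.4  2.2  3.5] 59.72702983178823
[ 0.60579218  1.58879872 -0.18686482]
```

View pics/w18.png

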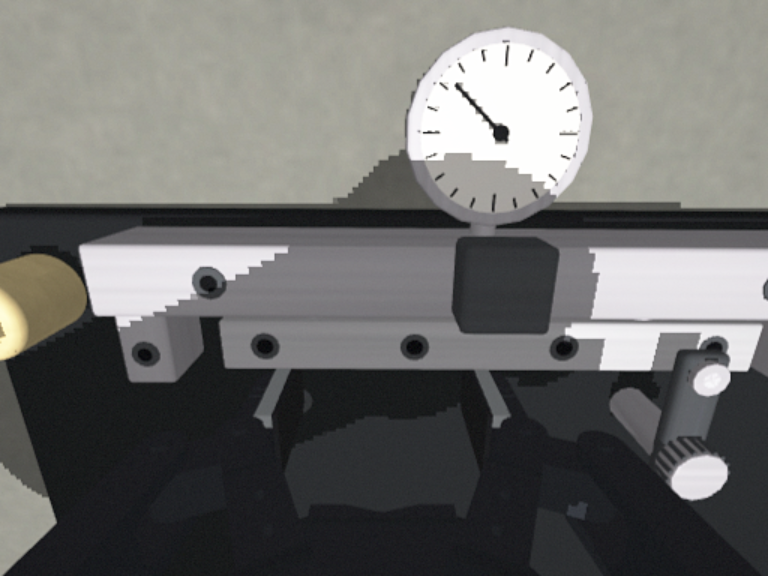

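The needle has turned about 135° from where it started, and it no longer moves when I press with about 7 N. I'll back off, rise and check that the bar is square.

Emit:
{"fn": "drive_tool", "kwargs": {
  "moves": [
    [[0.7, -0.003, 0, 0, 0, 0, 0], [0.7, -0.01, 0, 0, 0, 0, 0], [0.7, -0.01, 0, 0, 0, 0, 0], [0.7, 0, 0, -0.03, 0, 0, 0], [0.7, 0, 0, -0.04, 0, 0, 0], [0.7, -0.003, 0.015, -0.04, 0, 0, 0], [0.7, -0.003, 0.015, -0.02, 0, 0, 0], [0.7, 0, 0, 0, 0, 0, 0], [0.7, 0, 0, 0, 0, 0, 0]]
  ]
}}

```text
clock: 18.65
position: [529.2, 62.7, 155.7]
ee_rot: [1.0, 0.004, 0.003, -0.001]
contact_force: [-0.1, 1.0, -1.0]
gripper_width: 59.6
```

```bash
python3 look.py w19; python3 - <<'E'
from h import *
im=np.load('pics/w19.npz')['im']; cv2.imwrite('pics/w19c.png',cv2.resize(im[60:230,100:420,::-1],None,fx=2.5,fy=3.5,interpolation=cv2.INTER_CUBIC))
E
```

```text
18.65 [529.2  62.7 155.7] [ 1.0e+00  4.0e-03  2.5e-03 -7.0e-04] [-0.1  1.  -1. ] 59.55116290448077
```

View pics/w19.png

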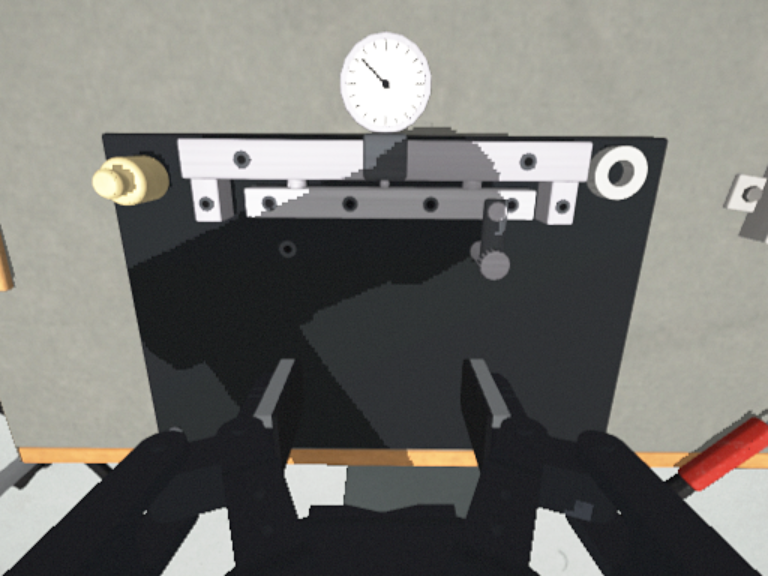

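View pics/w19c.png

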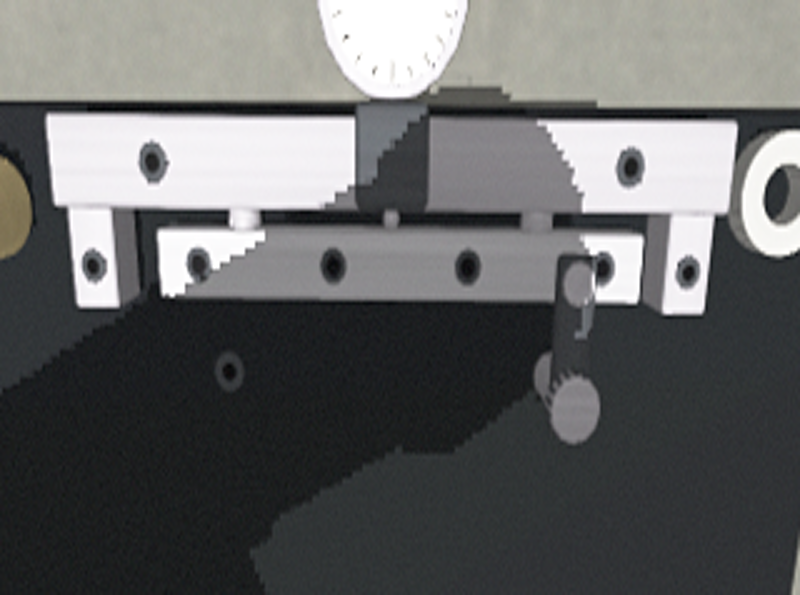

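```bash
python3 - <<'E'
from h import *
D=np.load('pics/w19.npz'); im=D['im'].astype(float).mean(2); T=D['T']; d=D['d']
def edge(us,v0,v1,z):
    P=[]
    for u in us:
        col=im[v0:v1,u]; g=np.diff(col); k=g.argmin()   # bright->dark downward
        if 0<k<len(g)-1:
            a,b,c=g[k-1],g[k],g[k+1]; off=0.5*(a-c)/(a-2*b+c) if a-2*b+c else 0
        else: off=0
        P.append(onz('wrist',u,v0+k+.5+off,z,T)[:2]-G)
    P=np.array(P); 
    m=np.polyfit(P[:,1],P[:,0],1); r=P[:,0]-np.polyval(m,P[:,1]); k=abs(r)<0.6
    m=np.polyfit(P[k,1],P[k,0],1); return m,k.sum(),P[k,1].min(),P[k,1].max()
for nm,us,v0,v1,z in [('rail',[*range(125,150),*range(165,235),*range(345,355)],115,124,50),('barfront',range(168,315),138,152,38)]:
    m,k,a,b=edge(us,v0,v1,z); print(nm,'slope deg',np.degrees(np.arctan(m[0])).round(2),'x at 0',m[1].round(1),k,a.round(),b.round())
f=lambda u,v,z:(onz('wrist',(u+.5)/1.5-.5,(v+.5)/1.5-.5,z,T)[:2]-G).round(1)
print('bar ends',f(246,205,38),f(535,205,38),'stops',f(221,205,44),f(549,205,44), 'knob',f(495,265,61),'plug',f(288,249,20))
barfrom('w19',[(245,190),(535,192),(534,219),(247,218)])
E
```

```text
rail slope deg -0.04 x at 0 93.3 75 -85.0 114.0
barfront slope deg -0.03 x at 0 69.4 143 -55.0 82.0
bar ends [76.8 85.3] [ 78.3 -93.4] stops [77.4 98.4] [ 79.1 -99.7] knob [ 45.9 -65.8] plug [45.1 65.2]
[[ 85.8  85. ]
 [ 86.1 -92.4]
 [ 69.7 -93.9]
 [ 68.7  85.4]]
C [77.6 -4. ] len 178.4 theta 0.21
```

The bar's front edge is parallel to the rail within 0.05° and sits 23.9 mm in front of the rail face (24 expected). It lies about 3.5 mm off centre, and the needle held its reading after release. I'm handing the job in.

```bash
python3 -c "
from h import *
print(arm.job_done())"
```

```text
the job is handed in; nothing more can be done
None
```

The guide bar is loaded in the gauge and sits home against both rail pads. I pushed it only with the fingertips and never gripped or lifted it. The job was handed in at about 19 s of the 72 s allowed.

**How it went in:**
1. I turned the bar to about 21° and pushed it forward with two open fingertips.
2. I slid it along its length with shut fingertips until the right end was under the strap, behind the clamp post.
3. I backed off for one small 9 mm push along the bar to centre it better.
4. I swung the left end in and pressed with about 7 N until it stopped, then let go and lifted clear.

**Last checks:**
- **Squareness:** the bar's front edge is parallel to the rail within about 0.05°. It sits 23.9 mm in front of the rail face, against 24.0 mm expected when home.
- **Position along the bay:** the bar is about 3.5 to 4 mm off centre towards the right, within the 10 mm allowed. The gaps to the end stops are about 13 mm on the left and 6 mm on the right.
- **Dial indicator:** the needle turned about 135°, which I read as roughly 6 mm of plunger travel. It stayed there after I let go.
- **Other things:** the weight and spacer look unmoved in the last wrist picture. I did not take a separate last picture of the brush, screwdriver and oil bottle, but the hand never came near them.

**What disagreed:** the corner-based estimate from the last picture was 1 to 1.5 mm short of home and 0.2° out of square. That is within the cameras' 2 mm calibration error, so I relied on the edge comparison and the dial instead.

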